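# Reset the tripped breaker under the transporter's push-latch service flap

## Robot

A 6-joint arm with a two-finger parallel gripper is mounted at the origin on the work surface. World frame = base frame: x ahead of the robot, y to its left, z up, the work surface at z = 0. Lengths are in m, angles in rad, forces in N, time in s.
With the tool pointing down it reaches from about 0.3 to 1 m from the base axis. Payload 5.1 kg.
Tool frame: the origin (TCP) lies midway between the tips of the shut fingers; the grasp point (between the pads) lies 19 mm behind it; z points along the fingers, y is the direction in which the jaws open and shut (so a half turn about z gives the same grasp; the last joint's range is limited). The gripper opens to 95 mm and grips with 3 to 60 N. Pads are 20 mm wide; open, the fingers measure 119 mm over their backs; the gripper's body (75 mm by 180 mm) begins 59 mm behind the grasp point.
Start: joints at [-1.206, 0.124, 1.65, -0, 1.367, -0.083], TCP at [0.281, -0.586, 0.185] pointing down, gripper open.
Joint ranges: [-2.61, 2.61], [-1.02, 2.33], [0.03, 2.71], [-1.35, 4.49], [0.32, 2.68], [-2.91, 2.91]. Speed limits (rad/s): [2.57, 2.57, 3.14, 3.14, 3.14, 3.14].

## Interface

Orientations are given as a unit quaternion [x, y, z, w].
In Python, from station import env, imaging, ticket gives the robot as it stands. The module is installed in compiled form; this text tells all that it offers.
- The arm moves only by the tool arm_command, never from a script. Its argument "motion" is a list of rows, each an object with "claw": the opening in per cent of the stroke, from 0 (shut) to 100 (fully open); "dp": the shift along the tool's x, y, z in mm, a list of three; "roll": the turn about the tool's z in rad. A call has 1 to 8 rows; each row shifts and turns the commanded pose from where the row before left it, along the tool's axes as they then stand; what a row does not reach is not made up. A row lasts 1/10 s, in which the tool goes at most 50 mm and 8.59 degrees, less where a joint would pass 70% of its speed; a pose out of reach is approached as far as the arm can. A call is refused whole if a number of a shift passes 50 or a number of a turn 0.15, either way. A call with a gripper value outside its range is refused whole. The fingers move at their own pace and stop on an object; "grip_force" is the grip in N (left out, the last holds). Time passes only in rows, so rows that do not move let the fingers close. It gives the time, the measured TCP pose, the force and the opening at its end, in the units of the state.
- env.get_state(): the state, without advancing time (a new reading comes with each control period).
- imaging.capture(name): name is "side" or "top" or "wrist"; returns the picture (420x560x3 uint8, blue, green, red); there is no depth.
- imaging.camera_info(name): a dict with "fov_y" (degrees; the focal length in pixels is half the picture's height over the tangent of half this angle, whatever the lens; pixels are square), "cx", "cy" (the principal point, pixels), "view" (4x4, takes a point from world to camera coordinates). Camera axes: x right, y down, z forward; pixel columns grow to the right and rows downward; lengths in m; the calibration is good to about 2 mm. A picture is of the moment at which its call begins: read the wrist's pose just before it. camera_info takes no time and is no camera call; for the wrist camera it gives the pose at the moment of the call.
- ticket.close_job(): hands the job in, once; it reports no verdict.
The state is a dict: "time": time; "joints": joint angles; "joint_velocities": joint speeds; "joint_torque": joint torques, N m; "position": TCP position; "eef_rot": TCP orientation; "ft_force": force on the tool from outside, world axes, zero at the start; "moment": the same for the moment, N m; "grip_width": opening from 0.0 (shut) to 1.0 (fully open).
Only numpy, scipy, OpenCV 4.12 (cv2) and the standard library are available. Lean on these libraries where they do the work, as an engineer would, in place of code of your own. Each camera call takes 0.05 s, during which the arm holds its last target.

## Task

The breaker of the two-wheeled transporter on the service stand has tripped. Press the grey service flap with the orange mark so that it pops open, press the popped-out red breaker button inside fully in, then push the flap shut from its outside and press it until it latches and stays closed by itself. Nothing is to be gripped: do not pinch the flap or pry at its inside, and leave the spray bottle, paper cup, screwdriver and hub spacer where they are.

Things in the scene. Friction and masses are not known exactly. Their poses are not given: they have to be found in the camera images.
- power_base: the transporter's black power base, wheels off, fixed on a stand: shell 290 (x) x 360 (y) mm, flat deck 150 mm above the bench, hubs sticking out 36 mm more at both y ends. Origin on the bench under its centre, z up, x and y along its sides. On the deck: the flap near the middle, and a column clamp (55 x 85 mm, rising 38 mm above the deck) centred at x +105 mm
- bay (a point): centre of the bay's opening, level with the deck; axes as the power base. The opening is 72 mm (x) by 125 mm (y), with a grey rim 4.5 mm high around it; its panel lies 14 mm below the deck, with a charge inlet in the +y half and the red breaker in the -y half. The flap covers it, hinged along the -x side
- flap (a joint): flap angle, rad: 0 latched shut, 1.05 open, -0.1 pressed to the stop. A spring opens it (0.2 N m shut, 0.12 open). Push-push latch: pressed from shut to -0.06 or beyond and let go, it swings fully open in about 0.5 s unless a finger blocks it; pushed from open to -0.06 or beyond (firm stop at about -0.065) and let go, it returns to 0 and stays latched. Pressed less far, it does not change over
- flap_hinge (a point): middle of the hinge axis, 7.5 mm above the deck, at the power base's x -34, y 0 mm. Its axes turn with the flap: y along the hinge, x from the hinge across the flap to its free edge, z out of its outer face. The flap is a grey plate, 120 mm along y, reaching 64 mm from the hinge, 5 mm thick; shut, it is level and its outer face 10 mm above the deck
- flap_edge (a point): middle of the flap's free edge, 64 mm from the hinge; moves with the flap. Fully open it stands 32 mm from the hinge line on the power base's +x side and 55 mm above the hinge. Just inside the edge a latch striker 20 mm wide (y) hangs 25 mm from the flap's inner face
- flap_press (a point): centre of the round orange press mark, 18 mm wide, on the flap's outer face 46 mm from the hinge (3 mm above the hinge plane); moves with the flap. Pressed here from shut, the latch trips after about 3 mm, against about 5 N, and stops hard at about 4.6 mm
- breaker (a joint): how far the red breaker button is pressed in, m: 0 popped out, 0.006 fully in. About 4 N of friction; it stays where it is left.
- breaker_top (a point): centre of the top of the red breaker button, 17 mm in diameter, at the power base's x +16, y -36 mm (50 mm from the hinge line). Popped out its top is 2 to 3 mm below the deck, fully in 8 mm below; pressed straight down. It can only be reached with the flap open.
- spray_mid (a point): white spray bottle with green trigger, standing on the bench, 76 mm in diameter, 205 mm high; the point is on its axis 80 mm above its base
- cup_mid (a point): white paper cup standing on the bench, 76 mm in diameter at the rim, 95 mm high; the point is half-way up its axis
- screwdriver_grip (a point): screwdriver with orange handle, 200 mm long, lying on the bench; the point is in its handle, 13 mm above the bench
- spacer_mid (a point): aluminium ring (hub spacer) 52 mm across, 22 mm high, lying on the deck; the point is its centre
- flap_lining (a point): centre of the dark inner lining of the flap (57 x 108 mm, 2 mm thick, on its inner face, 3 to 60 mm from the hinge), which is not to be pushed or gripped; moves with the flap

How it is judged:
On the way, in this order (a step that is already met when the one before it is completed fails the run):
1. the flap has popped open (value of joint flap above 0.8 rad), for 0.2 s.
2. the red breaker button is pressed in, the flap still open (value of joint breaker above 0.0045 m and value of joint flap above 0.4 rad), for 0.1 s.
3. the flap is back at its latched position (value of joint flap between -0.03 and 0.03 rad), for 0.2 s.
At the end, for the whole second after the job is handed in: The flap stays latched shut by itself (within 0.03 rad of 0), the breaker button is in (at least 4.5 of its 6 mm), and the spray bottle, cup, screwdriver and spacer are within 30 mm of where they stood (all of step 3 and value of joint breaker above 0.0045 m and distance of each of spray_mid, cup_mid, screwdriver_grip, spacer_mid from where it was at the start of the episode below 0.03 m); the robot touches nothing.
It fails at once if the flap is pinched or pried: the fingers press on its inner lining with more than 6 N (contact force between the fingers and flap_c2 above 6 N).
It fails at once if a bystander is lifted, carried or knocked more than 30 mm (distance of any of spray_mid, cup_mid, screwdriver_grip, spacer_mid from where it was at the start of the episode above 0.03 m).
It also fails if it takes over 48 s, if anything falls off the work surface, if the arm or the gripper's body presses on something with over 40 N, if the wrist force passes 120 N, or if a joint passes its speed limit or range.

## Working session

There is one attempt and no reset: what is moved stays moved. The work goes in short steps, Python scripts to look and compute and a tool call to move; the robot and the scene stay as the last step left them, time stands still between calls to the robot, and variables do not carry over. Pictures are saved under pics/ and viewed, and the job is handed in when it is done.

Besides the shell and the picture viewer there is one more tool, called as name(argument=value, ...), one argument or row to a line, values as JSON. arm_command: Moves the arm, as the interface text tells. Its arguments: {"type":"object","properties":{"motion":{"type":"array","items":{"type":"object","properties":{"claw":{"type":"number"},"dp":{"type":"array","items":{"type":"number"}},"roll":{"type":"number"}}}},"grip_force":{"type":"number"}},"required":["motion"]}

```bash
mkdir -p pics; python3 - <<'E'
from station import env, imaging
import cv2
s=env.get_state();print({k:s[k] for k in s})
for n in ("side","top","wrist"):
    ci=imaging.camera_info(n);print(n,ci)
    cv2.imwrite(f"pics/{n}0.png",imaging.capture(n))
E
```

```text
{'time': 0.0, 'joints': array([-1.20559236e+00,  1.24507103e-01,  1.65163722e+00, -6.38804366e-05,
        1.36747324e+00, -8.26031888e-02]), 'joint_velocities': array([-1.67816364e-03,  3.07718016e-05, -2.90036683e-04, -2.10460565e-03,
       -5.25232407e-04, -4.69367784e-04]), 'joint_torque': array([-3.73064131e-04, -4.17604959e+01, -3.59928560e+01,  7.72827049e-02,
        4.90118517e-02, -1.73149751e-04]), 'position': array([ 0.28115232, -0.58529108,  0.18340755]), 'eef_rot': array([ 9.75036201e-01,  2.22043648e-01, -1.73548835e-04, -9.97960657e-04]), 'ft_force': array([-0.93877238, -0.32805435,  0.52622162]), 'moment': array([-0.02082154,  0.05740409,  0.01236161]), 'grip_width': 1.0029194383553317}
side {'fov_y': 52.17315488885078, 'cx': 289.30813435861893, 'cy': 211.96626453122272, 'view': array([[-0.83255453, -0.55375248,  0.01453104,  0.41852599],
       [-0.34565674,  0.49883113, -0.7947886 ,  0.2407575 ],
       [ 0.43286762, -0.6667276 , -0.6067124 ,  1.02605709],
       [ 0.        ,  0.        ,  0.        ,  1.        ]])}
top {'fov_y': 53.6209803882335, 'cx': 272.65260854041685, 'cy': 211.43272773544135, 'view': array([[ 2.74589512e-02, -9.99622459e-01, -9.72270816e-04,
         5.53291187e-02],
       [-9.96342010e-01, -2.72900747e-02, -8.09805550e-02,
         5.22687687e-01],
       [ 8.09234481e-02,  3.19235536e-03, -9.96715207e-01,
         1.29365783e+00],
       [ 0.00000000e+00,  0.00000000e+00,  0.00000000e+00,
         1.00000000e+00]])}
wrist {'fov_y': 61.03541254679978, 'cx': 280.0322301556096, 'cy': 209.41935285454937, 'view': array([[ 0.43282427, -0.90147562, -0.00220419, -0.64867087],
       [-0.86690097, -0.41689219,  0.27328303, -0.03092431],
       [-0.2472769 , -0.11637271, -0.96193115,  0.39129437],
       [ 0.        ,  0.        ,  0.        ,  1.        ]])}
```

View pics/side0.png

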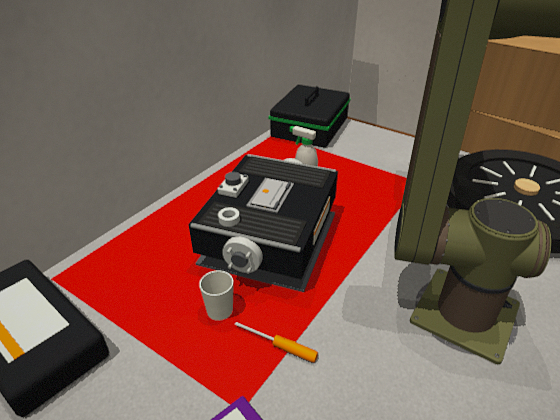

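View pics/top0.png

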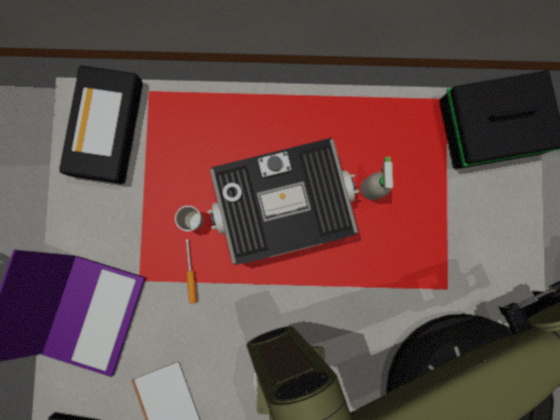

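```bash
python3 - <<'E'
import cv2
a=cv2.imread('pics/top0.png')[150:310,150:400]
cv2.imwrite('pics/top0c.png',cv2.resize(a,None,fx=3.2,fy=3.2,interpolation=cv2.INTER_CUBIC))
E
```

```text
(no output)
```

View pics/top0c.png

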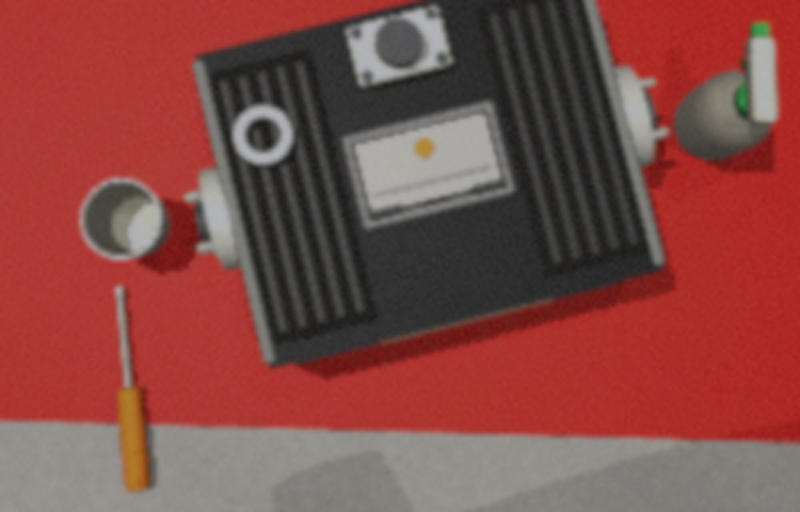

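```bash
cat > h.py <<'E'
import numpy as np
from scipy.optimize import least_squares
from station import env, imaging
def ray(n,uv,z,ci=None):
    ci=ci or imaging.camera_info(n); f=210/np.tan(np.radians(ci['fov_y']/2))
    V=np.array(ci['view']);R=V[:3,:3];c=-R.T@V[:3,3]
    d=R.T@np.array([(uv[0]-ci['cx'])/f,(uv[1]-ci['cy'])/f,1])
    return c+d*(z-c[2])/d[2]
def proj(n,P,ci=None):
    ci=ci or imaging.camera_info(n); f=210/np.tan(np.radians(ci['fov_y']/2))
    p=np.array(ci['view'])@np.append(P,1); return np.array([ci['cx']+f*p[0]/p[2],ci['cy']+f*p[1]/p[2]])
E
python3 - <<'E'
from h import *
c=lambda u,v:(150+u/3.2-.35,150+v/3.2-.35)
cor=[ray('top',c(*p),.15)[:2] for p in [(195,60),(590,-40),(663,265),(270,363)]]
rim=[ray('top',c(*p),.1545)[:2] for p in [(343,137),(493,103),(515,190),(365,228)]]
mk=ray('top',c(424,148),.160)[:2]
sp=ray('top',c(263,135),.172)[:2]
print(np.round(cor,4).tolist());print(np.round(rim,4).tolist(),np.mean(rim,0),mk,sp)
for q in (cor,rim):
    q=np.array(q)
    print([np.linalg.norm(q[i]-q[(i+1)%4]) for i in range(4)])
    for a,b in((0,1),(3,2)): d=q[a]-q[b];print(np.degrees(np.arctan2(-d[0],d[1])))
    for a,b in((0,3),(1,2)): d=q[a]-q[b];print(np.degrees(np.arctan2(d[1],d[0])))
E
```

```text
[[0.6298, 0.2512], [0.7311, -0.1025], [0.4571, -0.1715], [0.3612, 0.1743]]
[[0.5632, 0.1158], [0.5974, -0.0172], [0.52, -0.0384], [0.4825, 0.0938]] [0.54078328 0.03849866] [0.55465171 0.04346874] [0.56083934 0.18537459]
[np.float64(0.36784968067353635), np.float64(0.28248313902527167), np.float64(0.3588701936165781), np.float64(0.2794506138476095)]
15.97211890956705
15.510768990445616
15.973524003610612
14.1495412978672
[np.float64(0.13736352696557885), np.float64(0.08031701222717644), np.float64(0.1374591311354121), np.float64(0.08362296255234408)]
14.433072329280183
15.811684647863414
15.239980208843907
15.313017360698074
```

```bash
python3 - <<'E'
import cv2
a=cv2.imread('pics/side0.png')[140:290,170:360]
cv2.imwrite('pics/side0c.png',cv2.resize(a,None,fx=4,fy=4,interpolation=cv2.INTER_CUBIC))
E
```

```text
(no output)
```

View pics/side0c.png

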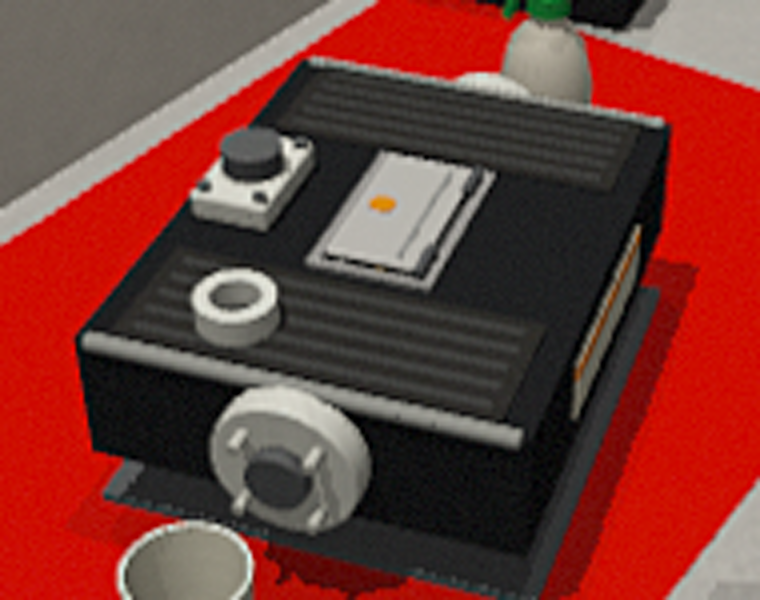

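arm_command(
  motion=[
    {"claw":0,"dp":[0,0,-45],"roll":0.1},
    {"claw":0,"dp":[0,0,-45],"roll":0.079},
    {"claw":0,"dp":[0,0,-45],"roll":0},
    {"claw":0,"dp":[0,0,0],"roll":0},
  ],
  grip_force=20,
)

```text
time: 0.55
position: [0.2825, -0.5886, 0.329]
eef_rot: [0.991, 0.134, 0.002, 0.007]
ft_force: [0.4, -0.6, 1.3]
grip_width: 0.719
```

arm_command(
  motion=[
    {"claw":0,"dp":[25,-33,0],"roll":0},
    {"claw":0,"dp":[25,-33,0],"roll":0},
    {"claw":0,"dp":[25,-33,0],"roll":0},
    {"claw":0,"dp":[25,-33,0],"roll":0},
    {"claw":0,"dp":[25,-33,0],"roll":0},
    {"claw":0,"dp":[25,-33,0],"roll":0},
    {"claw":0,"dp":[25,-33,0],"roll":0},
    {"claw":0,"dp":[25,-33,0],"roll":0},
  ],
)

```text
time: 1.35
position: [0.4042, -0.2765, 0.3189]
eef_rot: [0.991, 0.134, -0.0, -0.0]
ft_force: [1.2, 0.4, -0.5]
grip_width: 0.05
```

arm_command(
  motion=[
    {"claw":0,"dp":[28,-38,0],"roll":0},
    {"claw":0,"dp":[28,-38,0],"roll":0},
    {"claw":0,"dp":[28,-38,0],"roll":0},
    {"claw":0,"dp":[28,-38,0],"roll":0},
    {"claw":0,"dp":[28,-38,0],"roll":0},
    {"claw":0,"dp":[28,-38,0],"roll":0},
    {"claw":0,"dp":[20,-20,0],"roll":0},
    {"claw":0,"dp":[0,0,0],"roll":0},
  ],
)

```text
time: 2.15
position: [0.5199, 0.0136, 0.3184]
eef_rot: [0.991, 0.136, -0.001, -0.001]
ft_force: [-0.3, -0.0, 0.1]
grip_width: 0.005
```

```bash
python3 - <<'E'
from h import *
import cv2
s=env.get_state();print(s['time'],s['position'],s['eef_rot'],s['ft_force'])
np.save('w1.npy',imaging.camera_info('wrist'),allow_pickle=True)
cv2.imwrite("pics/w1.png",imaging.capture('wrist'))
E
```

```text
2.15 [0.51992373 0.01362658 0.31842066] [ 9.90653024e-01  1.36402805e-01 -7.62434325e-04 -5.29489763e-04] [-0.25562472 -0.0245708   0.09093126]
```

View pics/w1.png

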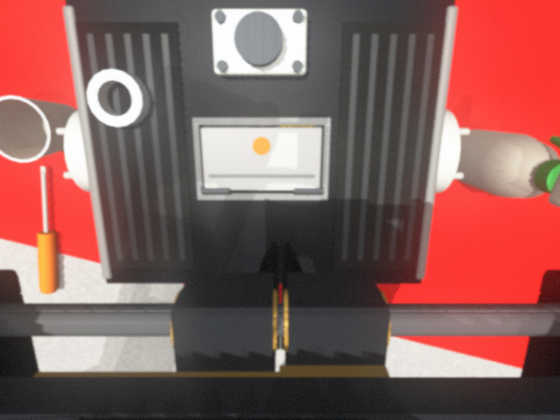

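```bash
python3 - <<'E'
from h import *
ci=np.load('w1.npy',allow_pickle=True).item()
mk=ray('wrist',(261.5,145.5),.160,ci)
rim=np.array([ray('wrist',p,.1545,ci)[:2] for p in [(193,118),(330,118),(327,199),(196,199)]])
print(mk,rim,rim.mean(0))
for a,b in((0,1),(3,2)): d=rim[a]-rim[b];print(np.degrees(np.arctan2(-d[0],d[1])))
print([np.linalg.norm(rim[i]-rim[(i+1)%4]) for i in range(4)])
for n in ('top','side'):print(proj(n,mk))
E
```

```text
[0.55434602 0.04297637 0.16      ] [[ 0.56143598  0.1152807 ]
 [ 0.59805271 -0.01522711]
 [ 0.51850414 -0.03756988]
 [ 0.48118405  0.09525201]] [0.53979422 0.03943393]
15.672585781383615
15.694219684650008
[np.float64(0.1355473088978421), np.float64(0.08262671876826184), np.float64(0.13796536550705196), np.float64(0.08271349579490442)]
[282.32069556 196.01171588]
[265.05761191 190.68221678]
```

arm_command(
  motion=[
    {"claw":0,"dp":[41,-19,0],"roll":0},
    {"claw":0,"dp":[0,0,40],"roll":0},
    {"claw":0,"dp":[0,0,40],"roll":0},
    {"claw":0,"dp":[0,0,40],"roll":0},
    {"claw":0,"dp":[0,0,22],"roll":0},
    {"claw":0,"dp":[0,0,0],"roll":0},
    {"claw":0,"dp":[0,0,0],"roll":0},
  ],
)

```text
time: 2.9
position: [0.5539, 0.0389, 0.1781]
eef_rot: [0.991, 0.133, -0.0, 0.0]
ft_force: [-0.2, 0.9, 1.3]
grip_width: 0.005
```

```bash
python3 - <<'E'
from h import *
import cv2
s=env.get_state();print(s['time'],s['position'],s['eef_rot'],s['ft_force'])
a=imaging.capture('side')[100:250,190:380]
cv2.imwrite("pics/s2.png",cv2.resize(a,None,fx=4,fy=4,interpolation=cv2.INTER_CUBIC))
E
```

```text
2.9 [0.55389686 0.03891943 0.17806817] [ 9.91074336e-01  1.33310342e-01 -3.46051508e-05  1.10624502e-04] [-0.23575795  0.86539699  1.33758553]
```

View pics/s2.png

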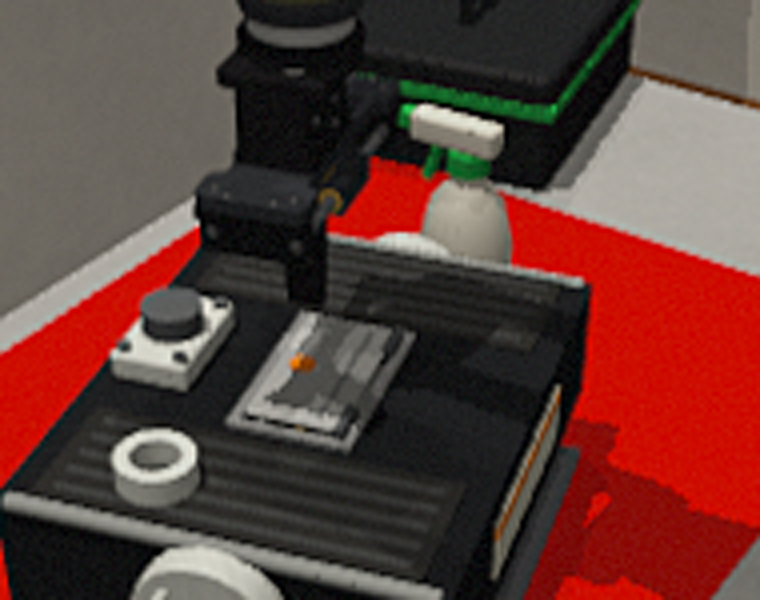

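```bash
python3 - <<'E'
from h import *
for y in (.0389,.043):
  for z in (.178,.19,.2): print(y,z,(proj('side',[.5539,y,z])-[190,100])*4)
for i in range(3):
  imaging.capture('top')
  print(env.get_state()['position'],env.get_state()['ft_force'])
E
```

```text
0.0389 0.178 [303.89174848 337.56418427]
0.0389 0.19 [303.55349265 322.30007119]
0.0389 0.2 [303.2682491  309.42818712]
0.043 0.178 [300.2161013  340.40469453]
0.043 0.19 [299.85316777 325.1218225 ]
0.043 0.2 [299.54710522 312.23374711]
[0.55528921 0.03926576 0.18016617] [-0.26160428 -0.99381423 -0.18245626]
[0.55537975 0.0394657  0.18032934] [-0.58772762 -0.08869459  0.17860814]
[0.55530962 0.03959751 0.18017979] [-0.36013371 -0.50020222 -0.09546355]
```

```bash
python3 - <<'E'
from h import *
import cv2
a=imaging.capture('wrist');cv2.imwrite("pics/w3.png",a)
b=imaging.capture('top')[130:280,190:380];cv2.imwrite("pics/t3.png",cv2.resize(b,None,fx=4,fy=4))
p=env.get_state()['position'];print(p, proj('wrist',p), proj('wrist',p+[0,0,.025]),(proj('top',p)-[190,130])*4)
E
```

```text
[0.55487979 0.03983715 0.1794307 ] [280.45574152 241.88581834] [280.52920906 258.75992614] [374.41842709 260.1243054 ]
```

View pics/w3.png

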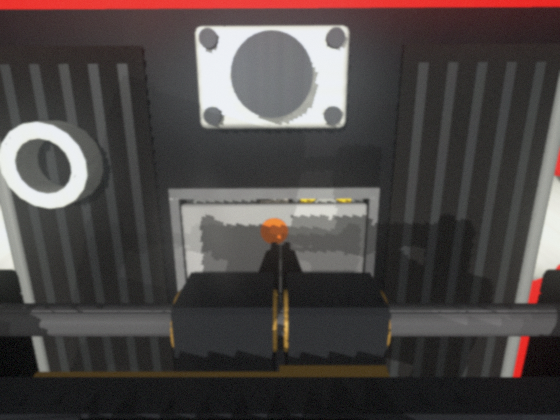

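View pics/t3.png

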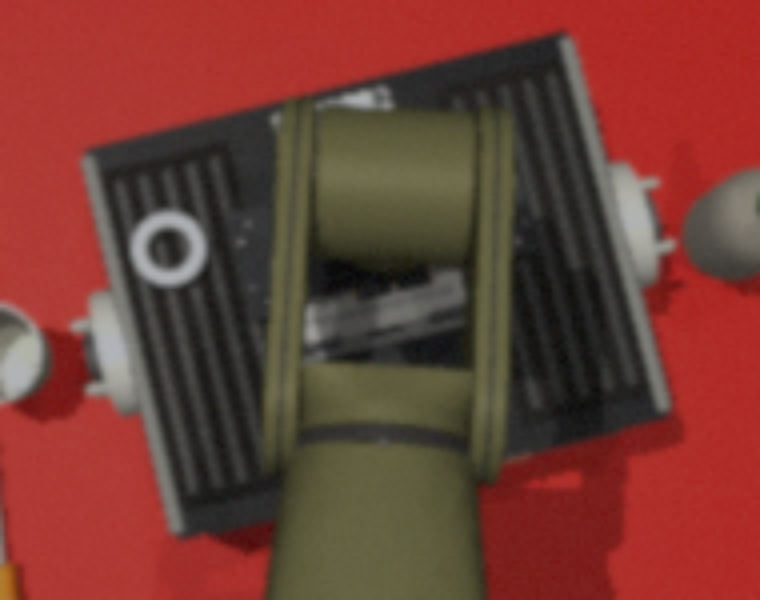

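```bash
python3 - <<'E'
from h import *
import cv2
print(ray('wrist',(275,231),.16), env.get_state()['position'])
a=cv2.imread('pics/w3.png')[200:320,190:380]
cv2.imwrite("pics/w3c.png",cv2.convertScaleAbs(cv2.resize(a,None,fx=4,fy=4,interpolation=cv2.INTER_CUBIC),alpha=2,beta=20))
a=cv2.imread('pics/s2.png');cv2.imwrite("pics/s2c.png",cv2.convertScaleAbs(a,alpha=2.5,beta=30))
E
```

```text
[0.55407048 0.04326813 0.16      ] [0.55487979 0.03983715 0.1794307 ]
```

View pics/w3c.png

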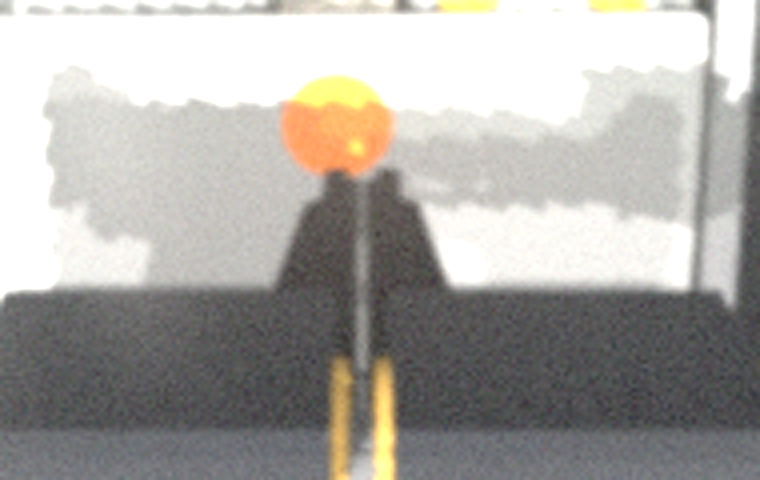

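View pics/s2c.png

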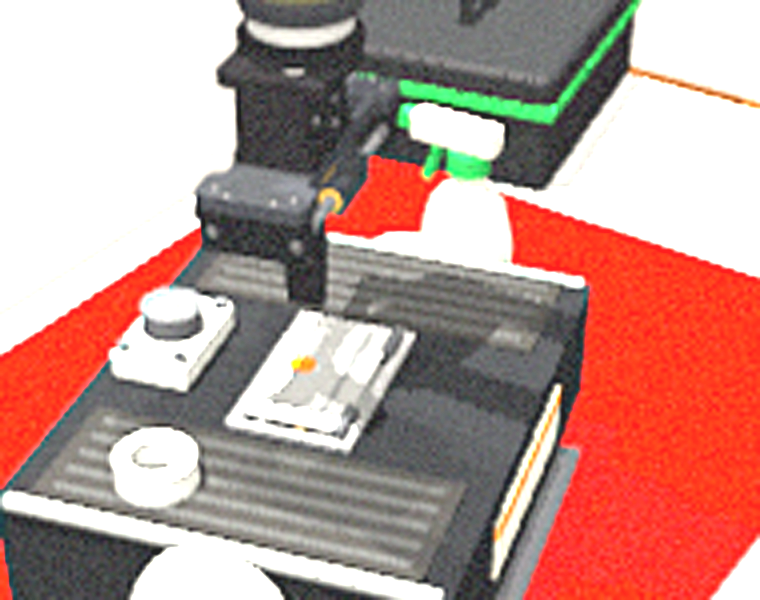

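arm_command(
  motion=[
    {"claw":0,"dp":[0,-3.5,8],"roll":0},
    {"claw":0,"dp":[0,0,6],"roll":0},
    {"claw":0,"dp":[0,0,0],"roll":0},
    {"claw":0,"dp":[0,0,0],"roll":0},
  ],
)

```text
time: 3.6
position: [0.5527, 0.0434, 0.163]
eef_rot: [0.991, 0.134, -0.001, -0.0]
ft_force: [-0.1, -0.2, 0.4]
grip_width: 0.005
```

```bash
python3 - <<'E'
from h import *
import cv2
s=env.get_state();print(s['time'],s['position'],s['eef_rot'],s['ft_force'])
a=imaging.capture('side')[100:250,190:380]
cv2.imwrite("pics/s3.png",cv2.convertScaleAbs(cv2.resize(a,None,fx=4,fy=4,interpolation=cv2.INTER_CUBIC),alpha=1.7,beta=20))
E
```

```text
3.6 [0.5526722  0.04343479 0.16298097] [ 9.90964193e-01  1.34125443e-01 -5.74054086e-04 -7.07830823e-05] [-0.11512817 -0.2365258   0.35435269]
```

View pics/s3.png

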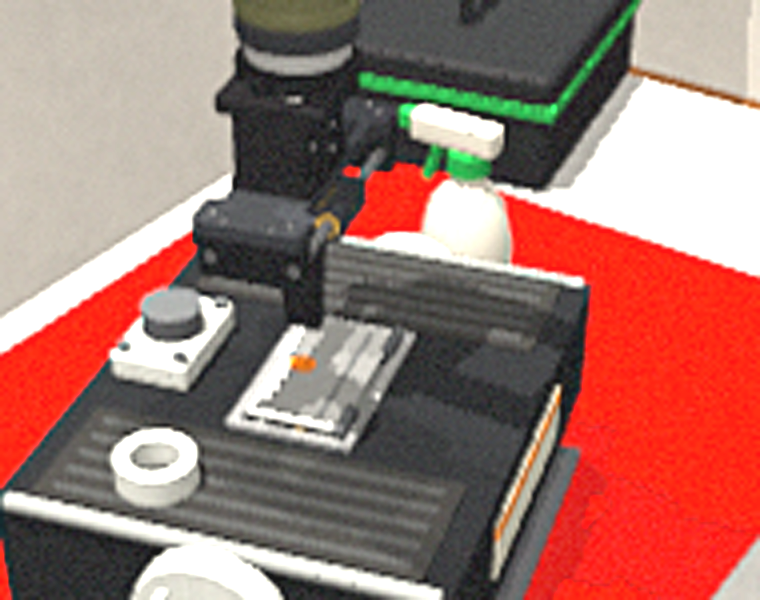

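```bash
python3 - <<'E'
from h import *
import cv2
a=imaging.capture('wrist')[180:330,185:375]
cv2.imwrite("pics/w4.png",cv2.convertScaleAbs(cv2.resize(a,None,fx=4,fy=4,interpolation=cv2.INTER_CUBIC),alpha=2,beta=20))
p=env.get_state()['position'];print(p,(proj('wrist',[.5543,.043,.16])-[185,180])*4,(proj('wrist',p)-[185,180])*4)
V=imaging.camera_info('wrist')['view'];print(-V[:3,:3].T@V[:3,3]-p)
E
```

```text
[0.55309801 0.04334879 0.16365445] [386.25159153 232.32781696] [381.95618293 247.58609379]
[0.0742439  0.02063934 0.19989193]
```

View pics/w4.png

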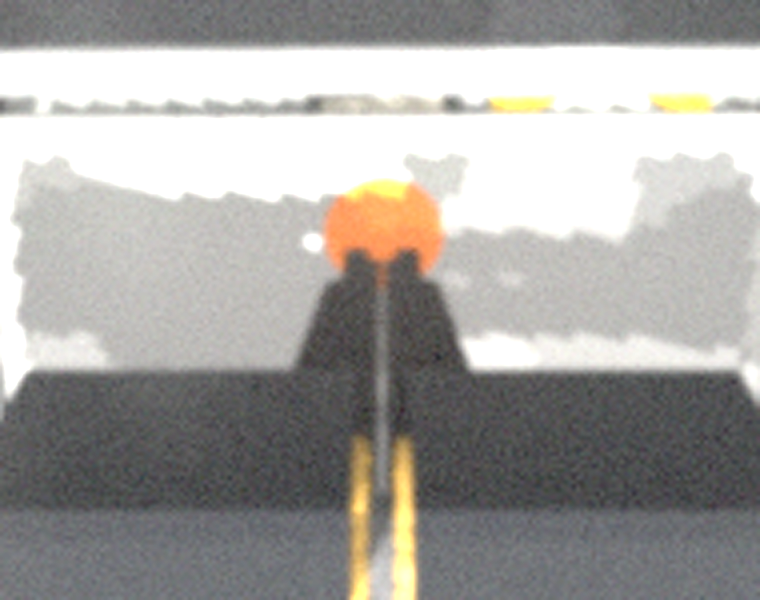

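arm_command(
  motion=[
    {"claw":0,"dp":[0,0,4],"roll":0},
    {"claw":0,"dp":[0,0,0],"roll":0},
  ],
)

```text
time: 3.9
position: [0.5528, 0.0433, 0.1591]
eef_rot: [0.991, 0.134, -0.0, -0.0]
ft_force: [-0.7, 0.2, 0.7]
grip_width: 0.006
```

arm_command(
  motion=[
    {"claw":0,"dp":[0,0,4],"roll":0},
    {"claw":0,"dp":[0,0,0],"roll":0},
  ],
)

```text
time: 4.1
position: [0.5526, 0.0433, 0.1549]
eef_rot: [0.991, 0.134, -0.001, -0.0]
ft_force: [0.8, 0.3, -0.3]
grip_width: 0.003
```

arm_command(
  motion=[
    {"claw":0,"dp":[0,0,6],"roll":0},
    {"claw":0,"dp":[0,0,0],"roll":0},
  ],
)

```text
time: 4.3
position: [0.5524, 0.0433, 0.1486]
eef_rot: [0.991, 0.134, -0.001, -0.0]
ft_force: [0.5, 0.2, 0.5]
grip_width: 0.002
```

arm_command(
  motion=[
    {"claw":0,"dp":[0,0,4],"roll":0},
    {"claw":0,"dp":[0,0,0],"roll":0},
  ],
)

```text
time: 4.5
position: [0.5527, 0.0433, 0.1449]
eef_rot: [0.991, 0.134, -0.001, -0.0]
ft_force: [-0.2, 0.3, -0.3]
grip_width: 0.003
```

arm_command(
  motion=[
    {"claw":0,"dp":[0,0,3],"roll":0},
    {"claw":0,"dp":[0,0,0],"roll":0},
  ],
)

```text
time: 4.7
position: [0.5528, 0.0433, 0.1422]
eef_rot: [0.991, 0.134, -0.0, -0.0]
ft_force: [0.1, -1.0, 0.1]
grip_width: 0.004
```

```bash
python3 - <<'E'
from h import *
import cv2
s=env.get_state();print(s['time'],s['position'],s['ft_force'])
a=imaging.capture('wrist')[180:330,185:375]
b=imaging.capture('side')[130:220,215:325]
A=cv2.convertScaleAbs(cv2.resize(a,(380,300),interpolation=cv2.INTER_CUBIC),alpha=2,beta=20)
B=cv2.convertScaleAbs(cv2.resize(b,(367,300),interpolation=cv2.INTER_CUBIC),alpha=1.7,beta=20)
cv2.imwrite("pics/ws5.png",np.hstack([A,B]))
E
```

```text
4.7 [0.55281768 0.04333043 0.14219982] [ 0.12219438 -1.01120059  0.10084122]
```

View pics/ws5.png

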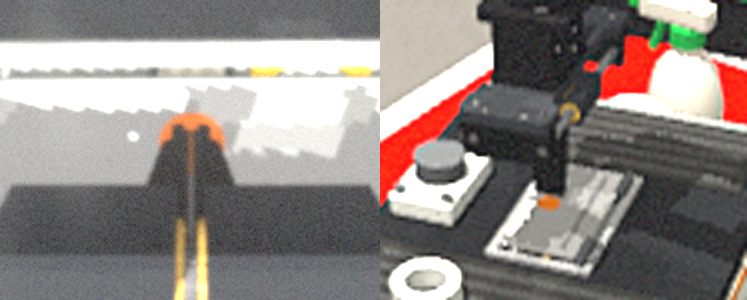

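arm_command(
  motion=[
    {"claw":0,"dp":[0,0,3],"roll":0},
    {"claw":0,"dp":[0,0,0],"roll":0},
  ],
)

```text
time: 5.0
position: [0.5528, 0.0433, 0.1392]
eef_rot: [0.991, 0.134, -0.0, -0.0]
ft_force: [0.0, -0.1, -0.1]
grip_width: 0.006
```

arm_command(
  motion=[
    {"claw":0,"dp":[0,0,2],"roll":0},
    {"claw":0,"dp":[0,0,0],"roll":0},
  ],
)

```text
time: 5.2
position: [0.5529, 0.0433, 0.1373]
eef_rot: [0.991, 0.134, -0.0, -0.0]
ft_force: [0.2, 0.0, 1.1]
grip_width: 0.002
```

arm_command(
  motion=[
    {"claw":0,"dp":[0,0,2],"roll":0},
    {"claw":0,"dp":[0,0,0],"roll":0},
  ],
)

```text
time: 5.4
position: [0.5529, 0.0433, 0.1353]
eef_rot: [0.991, 0.134, -0.0, -0.0]
ft_force: [-0.3, -0.1, -0.4]
grip_width: 0.003
```

arm_command(
  motion=[
    {"claw":0,"dp":[0,0,2],"roll":0},
    {"claw":0,"dp":[0,0,0],"roll":0},
  ],
)

```text
time: 5.6
position: [0.5529, 0.0433, 0.1333]
eef_rot: [0.991, 0.134, -0.0, -0.0]
ft_force: [-0.4, -0.9, -0.5]
grip_width: 0.003
```

arm_command(
  motion=[
    {"claw":0,"dp":[0,0,2],"roll":0},
    {"claw":0,"dp":[0,0,0],"roll":0},
  ],
)

```text
time: 5.8
position: [0.5529, 0.0433, 0.1313]
eef_rot: [0.991, 0.134, -0.0, -0.0]
ft_force: [1.2, -0.4, 1.1]
grip_width: 0.005
```

arm_command(
  motion=[
    {"claw":0,"dp":[0,0,2],"roll":0},
    {"claw":0,"dp":[0,0,0],"roll":0},
  ],
)

```text
time: 6.0
position: [0.5532, 0.0433, 0.1303]
eef_rot: [0.991, 0.134, 0.0, 0.0]
ft_force: [-1.9, -0.1, 4.5]
grip_width: 0.004
```

```bash
python3 - <<'E'
from h import *
import cv2
s=env.get_state();print(s['time'],s['position'],s['ft_force'])
a=imaging.capture('wrist')[180:330,185:375]
b=imaging.capture('side')[130:220,215:325]
A=cv2.convertScaleAbs(cv2.resize(a,(380,300),interpolation=cv2.INTER_CUBIC),alpha=2,beta=20)
B=cv2.convertScaleAbs(cv2.resize(b,(367,300),interpolation=cv2.INTER_CUBIC),alpha=1.7,beta=20)
cv2.imwrite("pics/ws6.png",np.hstack([A,B]))
E
```

```text
6.0 [0.55319758 0.04333166 0.13026403] [-1.85332301 -0.14599472  4.49667247]
```

View pics/ws6.png

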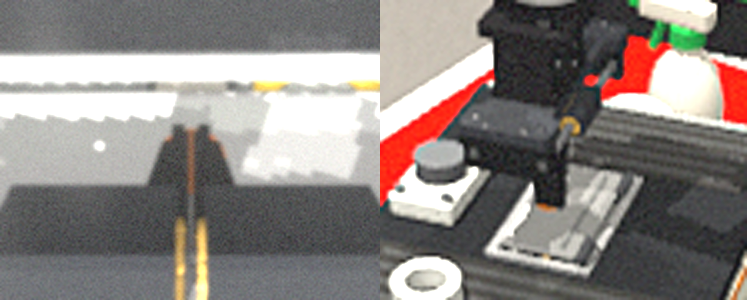

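arm_command(
  motion=[
    {"claw":0,"dp":[0,0,2],"roll":0},
    {"claw":0,"dp":[0,0,0],"roll":0},
  ],
)

```text
time: 6.3
position: [0.5533, 0.0434, 0.1283]
eef_rot: [0.991, 0.134, 0.0, -0.0]
ft_force: [-2.7, 0.0, 4.8]
grip_width: 0.002
```

arm_command(
  motion=[
    {"claw":0,"dp":[0,0,1.5],"roll":0},
    {"claw":0,"dp":[0,0,0],"roll":0},
  ],
)

```text
time: 6.5
position: [0.5534, 0.0433, 0.127]
eef_rot: [0.991, 0.134, 0.0, 0.0]
ft_force: [-1.2, 0.7, 5.9]
grip_width: -0.001
```

arm_command(
  motion=[
    {"claw":0,"dp":[0,0,1.5],"roll":0},
    {"claw":0,"dp":[0,0,0],"roll":0},
  ],
)

```text
time: 6.7
position: [0.5535, 0.0433, 0.1265]
eef_rot: [0.991, 0.134, 0.0, 0.0]
ft_force: [-3.4, -0.7, 9.7]
grip_width: 0.003
```

arm_command(
  motion=[
    {"claw":0,"dp":[0,0,-30],"roll":0},
    {"claw":0,"dp":[0,0,-40],"roll":0},
    {"claw":0,"dp":[0,0,-40],"roll":0},
    {"claw":0,"dp":[0,0,-30],"roll":0},
    {"claw":0,"dp":[0,0,0],"roll":0},
    {"claw":0,"dp":[0,0,0],"roll":0},
    {"claw":0,"dp":[0,0,0],"roll":0},
    {"claw":0,"dp":[0,0,0],"roll":0},
  ],
)

```text
time: 7.5
position: [0.5521, 0.0433, 0.2621]
eef_rot: [0.991, 0.134, -0.002, -0.0]
ft_force: [0.8, -0.2, -0.7]
grip_width: 0.004
```

```bash
python3 - <<'E'
from h import *
import cv2
s=env.get_state();print(s['time'],s['position'],s['ft_force'])
np.save('w7.npy',imaging.camera_info('wrist'),allow_pickle=True)
cv2.imwrite("pics/w7.png",imaging.capture('wrist'))
b=imaging.capture('side')[100:250,190:380]
cv2.imwrite("pics/s7.png",cv2.convertScaleAbs(cv2.resize(b,None,fx=4,fy=4,interpolation=cv2.INTER_CUBIC),alpha=1.7,beta=20))
E
```

```text
7.5 [0.55206229 0.04331491 0.26213898] [ 0.83051324 -0.18674525 -0.69681086]
```

View pics/w7.png

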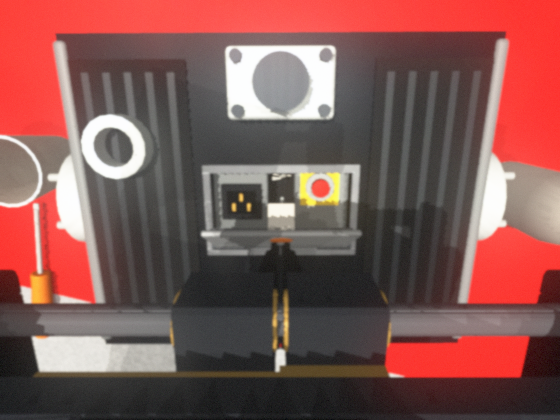

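View pics/s7.png

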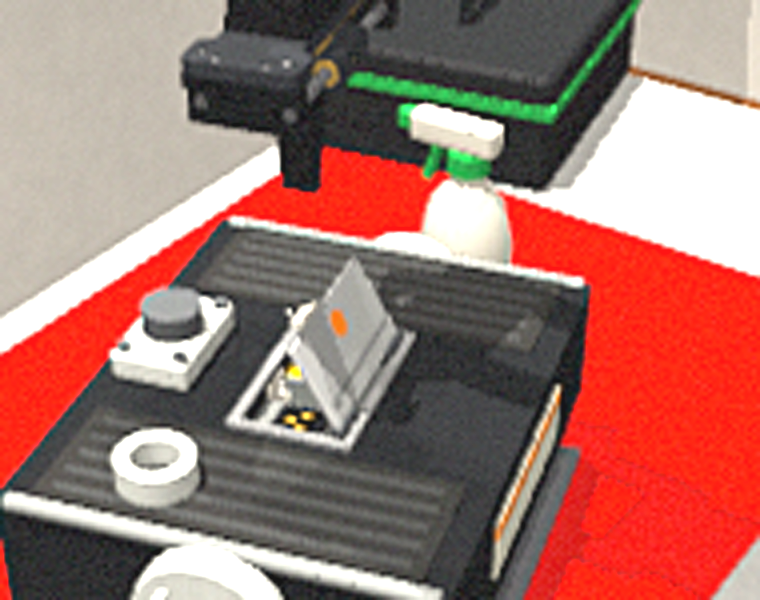

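```bash
python3 - <<'E'
from h import *
import cv2
ci=np.load('w7.npy',allow_pickle=True).item()
print('brk',ray('wrist',(320,187),.1475,ci))
b=imaging.capture('side')[60:160,220:340]
cv2.imwrite("pics/s8.png",cv2.convertScaleAbs(cv2.resize(b,None,fx=6,fy=6,interpolation=cv2.INTER_CUBIC),alpha=3,beta=20))
p=env.get_state()['position'];print(p)
o=np.array([220,60])
bx=np.array([.963,.271,0]);by=np.array([-.271,.963,0])
t=p+[0,0,.029]
for d in [(0,0,0),(37,0,49),(-37,0,49),(0,90,49),(0,-90,49),(37,90,49),(37,-90,49),(0,0,49),(0,0,78),(37,90,78),(-37,90,78),(10,12,0),(-10,12,0),(10,-12,0)]:
    print(d,((proj('side',t+bx*d[0]/1e3+by*d[1]/1e3+[0,0,d[2]/1e3])-o)*6).round())
E
```

```text
brk [0.56947159 0.01120133 0.1475    ]
[0.55254896 0.04334087 0.26324887]
(0, 0, 0) [267. 521.]
(37, 0, 49) [178. 398.]
(-37, 0, 49) [352. 426.]
(0, 90, 49) [180. 515.]
(0, -90, 49) [339. 322.]
(37, 90, 49) [ 88. 499.]
(37, -90, 49) [258. 310.]
(0, 0, 49) [264. 412.]
(0, 0, 78) [263. 345.]
(37, 90, 78) [ 83. 429.]
(-37, 90, 78) [271. 460.]
(10, 12, 0) [234. 530.]
(-10, 12, 0) [280. 538.]
(10, -12, 0) [255. 504.]
```

View pics/s8.png

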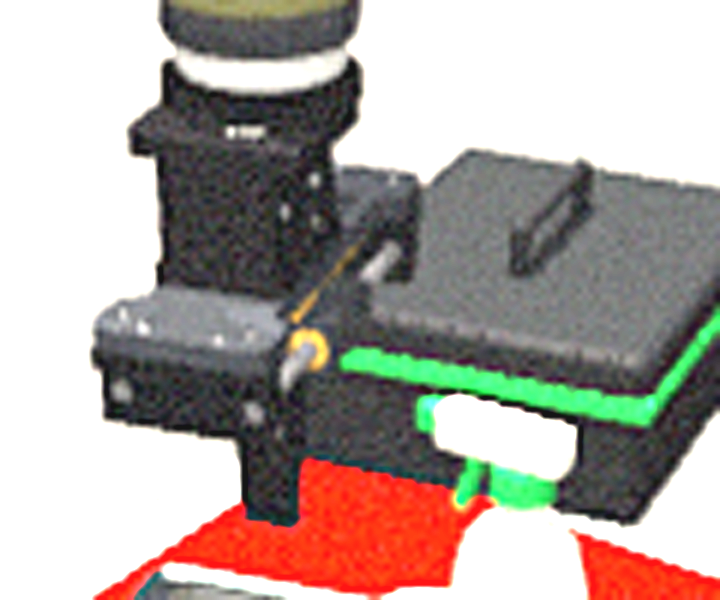

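arm_command(
  motion=[
    {"claw":0,"dp":[10.5,36,0],"roll":0},
    {"claw":0,"dp":[0,0,40],"roll":0},
    {"claw":0,"dp":[0,0,40],"roll":0},
    {"claw":0,"dp":[0,0,15],"roll":0},
    {"claw":0,"dp":[0,0,0],"roll":0},
    {"claw":0,"dp":[0,0,0],"roll":0},
  ],
)

```text
time: 8.25
position: [0.5735, 0.0115, 0.171]
eef_rot: [0.991, 0.134, 0.001, 0.0]
ft_force: [0.4, -0.1, 0.7]
grip_width: 0.01
```

```bash
python3 - <<'E'
from h import *
import cv2
s=env.get_state();print(s['time'],s['position'],s['ft_force'])
a=imaging.capture('wrist')[140:330,160:400]
cv2.imwrite("pics/w9.png",cv2.convertScaleAbs(cv2.resize(a,None,fx=3,fy=3,interpolation=cv2.INTER_CUBIC),alpha=1.8,beta=20))
b=imaging.capture('side')[100:250,190:380]
cv2.imwrite("pics/s9.png",cv2.convertScaleAbs(cv2.resize(b,None,fx=4,fy=4,interpolation=cv2.INTER_CUBIC),alpha=1.7,beta=20))
E
```

```text
8.25 [0.57346455 0.01149675 0.17100781] [ 0.39541542 -0.08328848  0.72851613]
```

View pics/w9.png

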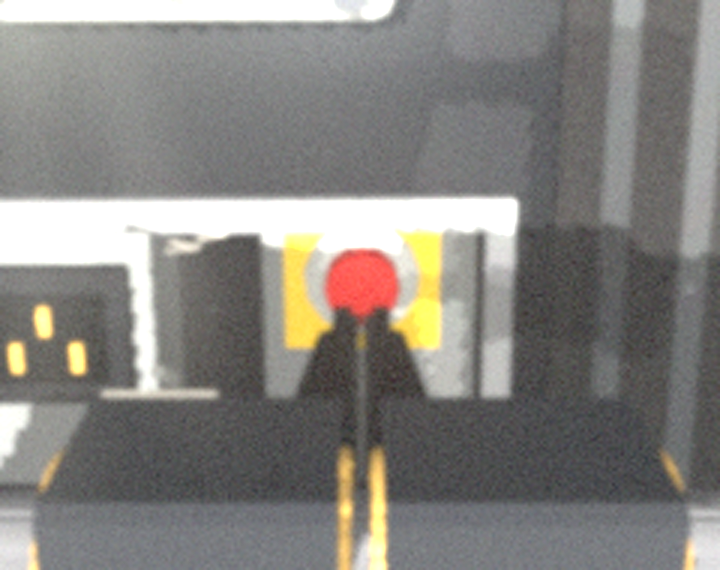

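View pics/s9.png

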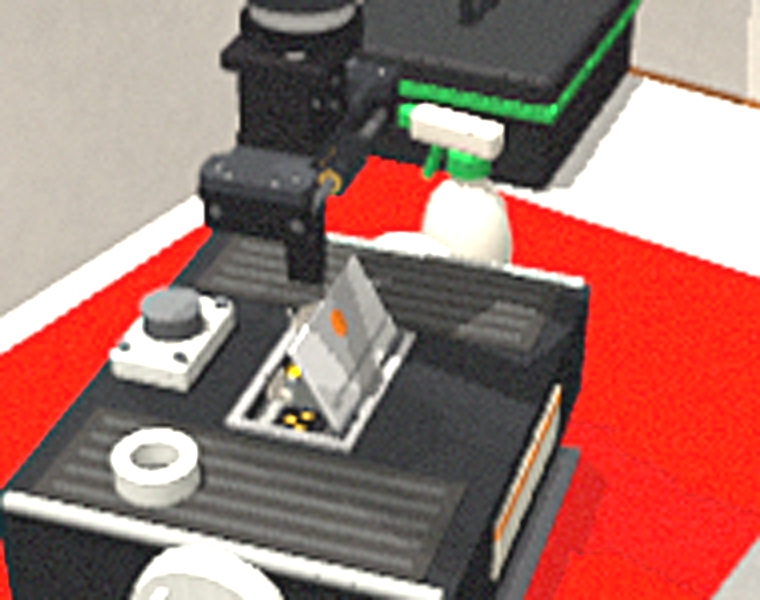

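arm_command(
  motion=[
    {"claw":0,"dp":[0,0,15],"roll":0},
    {"claw":0,"dp":[0,0,15],"roll":0},
    {"claw":0,"dp":[0,0,15],"roll":0},
    {"claw":0,"dp":[0,0,0],"roll":0},
  ],
)

```text
time: 8.75
position: [0.5702, 0.0116, 0.1206]
eef_rot: [0.991, 0.134, -0.003, -0.001]
ft_force: [-0.5, -0.4, -1.4]
grip_width: 0.006
```

arm_command(
  motion=[
    {"claw":0,"dp":[0,0,4],"roll":0},
    {"claw":0,"dp":[0,0,0],"roll":0},
  ],
)

```text
time: 8.95
position: [0.5722, 0.0114, 0.1201]
eef_rot: [0.991, 0.134, -0.001, -0.0]
ft_force: [-1.6, -0.8, -1.5]
grip_width: 0.005
```

arm_command(
  motion=[
    {"claw":0,"dp":[0,0,3],"roll":0},
    {"claw":0,"dp":[0,0,0],"roll":0},
  ],
)

```text
time: 9.15
position: [0.5724, 0.0111, 0.118]
eef_rot: [0.991, 0.134, -0.0, 0.0]
ft_force: [-4.1, -1.9, 2.0]
grip_width: 0.004
```

```bash
python3 - <<'E'
from h import *
import cv2
s=env.get_state();print(s['time'],s['position'],s['ft_force'])
a=imaging.capture('wrist')[140:330,160:400]
cv2.imwrite("pics/w10.png",cv2.convertScaleAbs(cv2.resize(a,None,fx=3,fy=3,interpolation=cv2.INTER_CUBIC),alpha=1.8,beta=20))
b=imaging.capture('side')[100:250,190:380]
cv2.imwrite("pics/s10.png",cv2.convertScaleAbs(cv2.resize(b,None,fx=4,fy=4,interpolation=cv2.INTER_CUBIC),alpha=1.7,beta=20))
print(env.get_state()['ft_force'])
E
```

```text
9.15 [0.57240935 0.01114918 0.11797039] [-4.07661785 -1.86734461  2.01144463]
[-4.56407228 -1.71985418  2.20013292]
```

View pics/w10.png

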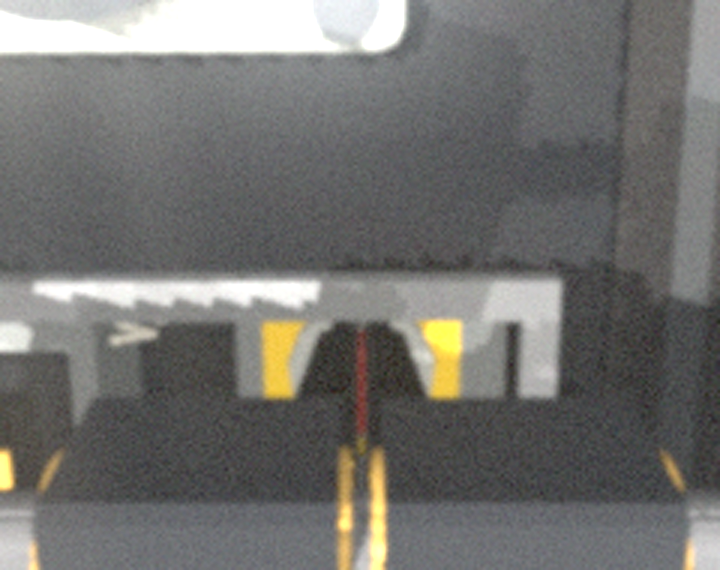

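View pics/s10.png

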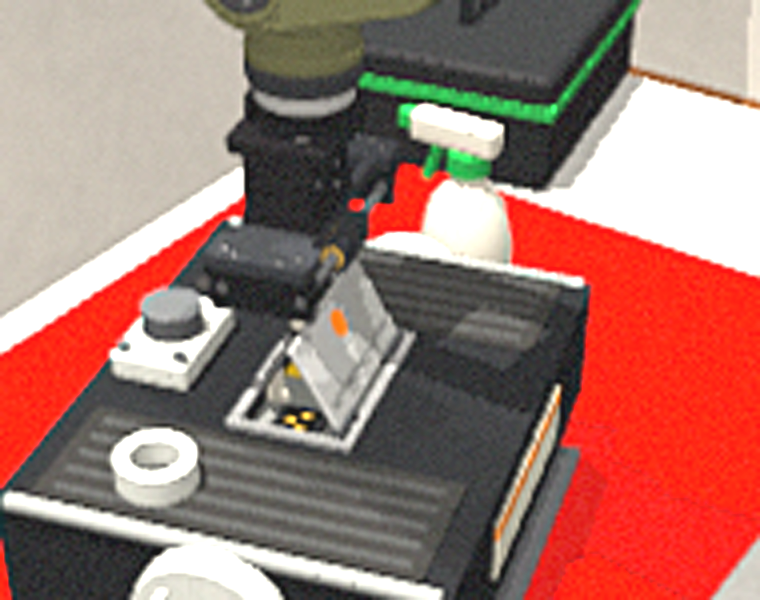

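arm_command(
  motion=[
    {"claw":0,"dp":[-2.5,0,0],"roll":0},
    {"claw":0,"dp":[0,0,0],"roll":0},
  ],
)

```text
time: 9.45
position: [0.571, 0.0108, 0.118]
eef_rot: [0.991, 0.134, 0.001, -0.0]
ft_force: [0.2, -0.1, 0.6]
grip_width: 0.003
```

arm_command(
  motion=[
    {"claw":0,"dp":[0,0,2],"roll":0},
    {"claw":0,"dp":[0,0,0],"roll":0},
  ],
)

```text
time: 9.65
position: [0.571, 0.0108, 0.1163]
eef_rot: [0.991, 0.134, 0.001, 0.0]
ft_force: [-0.7, 0.0, 2.7]
grip_width: 0.007
```

arm_command(
  motion=[
    {"claw":0,"dp":[0,0,2],"roll":0},
    {"claw":0,"dp":[0,0,0],"roll":0},
  ],
)

```text
time: 9.85
position: [0.571, 0.0108, 0.1139]
eef_rot: [0.991, 0.134, 0.001, 0.0]
ft_force: [0.1, 0.6, 4.3]
grip_width: 0.007
```

arm_command(
  motion=[
    {"claw":0,"dp":[0,0,1.5],"roll":0},
    {"claw":0,"dp":[0,0,0],"roll":0},
  ],
)

```text
time: 10.05
position: [0.571, 0.0108, 0.1123]
eef_rot: [0.991, 0.134, 0.001, 0.0]
ft_force: [2.0, 0.6, 2.9]
grip_width: 0.005
```

arm_command(
  motion=[
    {"claw":0,"dp":[0,0,1.5],"roll":0},
    {"claw":0,"dp":[0,0,0],"roll":0},
  ],
)

```text
time: 10.25
position: [0.571, 0.0108, 0.1122]
eef_rot: [0.991, 0.134, 0.001, 0.0]
ft_force: [-0.3, 0.8, 8.7]
grip_width: 0.002
```

arm_command(
  motion=[
    {"claw":0,"dp":[0,0,1],"roll":0},
    {"claw":0,"dp":[0,0,0],"roll":0},
  ],
)

```text
time: 10.45
position: [0.571, 0.0108, 0.1122]
eef_rot: [0.991, 0.134, 0.001, 0.0]
ft_force: [-3.9, 1.0, 13.4]
grip_width: 0.003
```

```bash
python3 - <<'E'
from h import *
import cv2
s=env.get_state();print(s['time'],s['position'],s['ft_force'])
b=imaging.capture('side')[100:250,190:380]
cv2.imwrite("pics/s11.png",cv2.convertScaleAbs(cv2.resize(b,None,fx=4,fy=4,interpolation=cv2.INTER_CUBIC),alpha=1.7,beta=20))
E
```

```text
10.45 [0.57104896 0.010844   0.11216055] [-3.94153164  1.00181056 13.3582016 ]
```

View pics/s11.png

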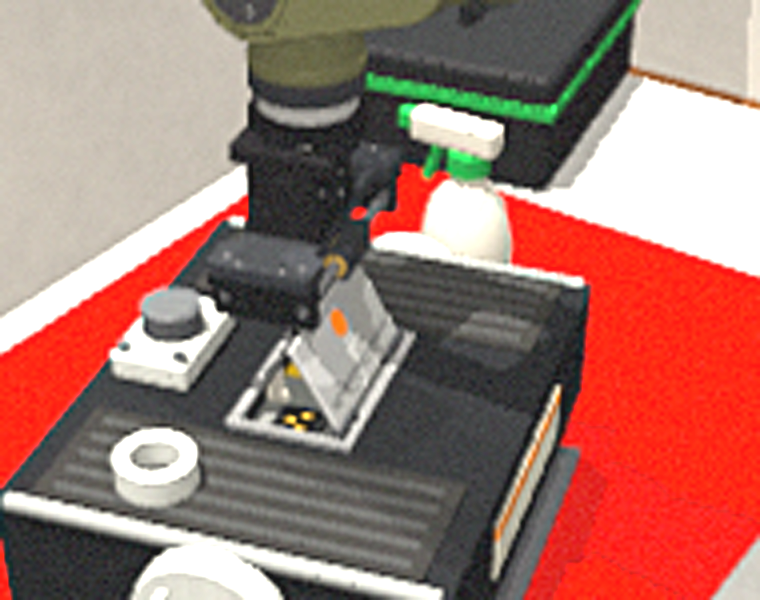

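arm_command(
  motion=[
    {"claw":0,"dp":[0,0,-30],"roll":0},
    {"claw":0,"dp":[0,0,-45],"roll":0},
    {"claw":0,"dp":[0,0,-45],"roll":0},
    {"claw":0,"dp":[0,0,-20],"roll":0},
    {"claw":0,"dp":[-40,0,0],"roll":0},
    {"claw":0,"dp":[0,0,0],"roll":0},
    {"claw":0,"dp":[0,0,0],"roll":0},
  ],
)

```text
time: 11.2
position: [0.531, 0.0, 0.2485]
eef_rot: [0.991, 0.134, -0.001, -0.0]
ft_force: [0.3, -0.1, 0.3]
grip_width: 0.003
```

```bash
python3 - <<'E'
from h import *
import cv2
s=env.get_state();print(s['time'],s['position'],s['ft_force'])
cv2.imwrite("pics/w12.png",cv2.resize(imaging.capture('wrist')[100:310,140:420],None,fx=2.5,fy=2.5,interpolation=cv2.INTER_CUBIC))
p=s['position'];bx=np.array([.963,.271]);by=np.array([-.271,.963]);d=p[:2]-[.5428,.0397];print('base',d@bx,d@by)
E
```

```text
11.2 [5.31038491e-01 4.74920504e-05 2.48498752e-01] [ 0.2931824  -0.07262961  0.27167676]
base -0.02207216267160419 -0.03499799625858962
```

View pics/w12.png

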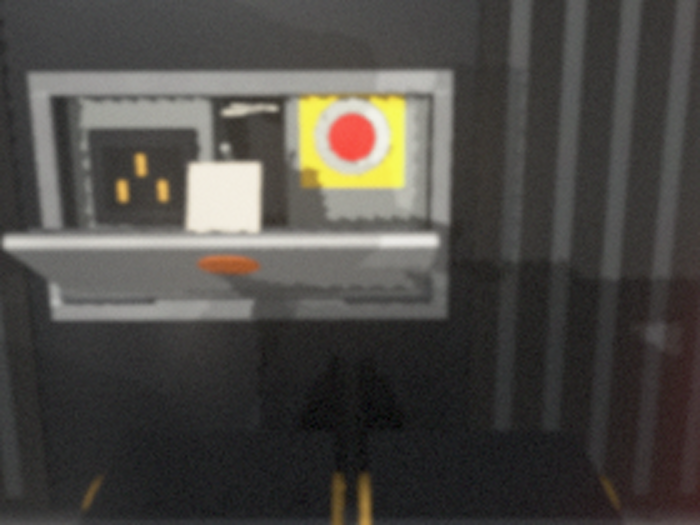

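arm_command(
  motion=[
    {"claw":0,"dp":[-25,-20,0],"roll":0},
    {"claw":0,"dp":[-18,-15,0],"roll":0},
    {"claw":0,"dp":[0,0,0],"roll":0},
    {"claw":0,"dp":[0,0,40],"roll":0},
    {"claw":0,"dp":[0,0,42],"roll":0},
    {"claw":0,"dp":[0,0,0],"roll":0},
    {"claw":0,"dp":[0,0,0],"roll":0},
  ],
)

```text
time: 11.95
position: [0.4813, 0.0223, 0.1673]
eef_rot: [0.991, 0.134, -0.001, -0.0]
ft_force: [0.2, 0.5, 0.6]
grip_width: 0.005
```

```bash
python3 - <<'E'
from h import *
import cv2
s=env.get_state();print(s['time'],s['position'],s['ft_force'])
p=s['position'];bx=np.array([.963,.271]);by=np.array([-.271,.963]);d=p[:2]-[.5428,.0397];print('base',d@bx,d@by)
b=imaging.capture('side')[100:250,190:380]
cv2.imwrite("pics/s13.png",cv2.convertScaleAbs(cv2.resize(b,None,fx=4,fy=4,interpolation=cv2.INTER_CUBIC),alpha=1.7,beta=20))
E
```

```text
11.95 [0.48130739 0.02234025 0.16732545] [0.22830759 0.45821662 0.61980871]
base -0.06392187749393893 -5.294149768549303e-05
```

View pics/s13.png

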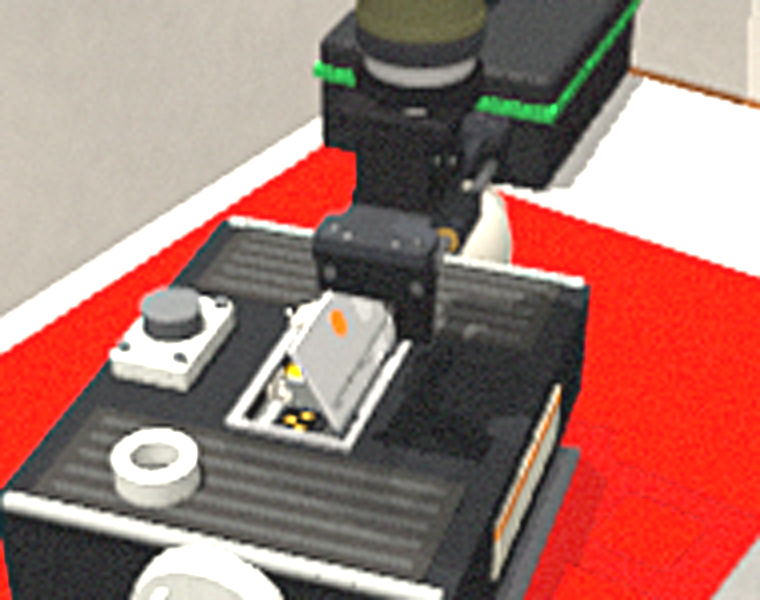

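arm_command(
  motion=[
    {"claw":0,"dp":[25,0,0],"roll":0},
    {"claw":0,"dp":[13,0,1],"roll":0},
    {"claw":0,"dp":[12,0,3.5],"roll":0},
    {"claw":0,"dp":[11.5,0,7],"roll":0},
    {"claw":0,"dp":[7,0,6.5],"roll":0},
    {"claw":0,"dp":[5,0,8.5],"roll":0},
    {"claw":0,"dp":[2,0,4.5],"roll":0},
    {"claw":0,"dp":[0,0,0],"roll":0},
  ],
)

```text
time: 12.8
position: [0.555, 0.0423, 0.1371]
eef_rot: [0.991, 0.134, 0.001, 0.0]
ft_force: [0.3, -1.3, 2.6]
grip_width: 0.005
```

```bash
python3 - <<'E'
from h import *
import cv2
s=env.get_state();print(s['time'],s['position'],s['ft_force'])
p=s['position'];bx=np.array([.963,.271]);by=np.array([-.271,.963]);d=p[:2]-[.5428,.0397];print('base',d@bx,d@by)
b=imaging.capture('side')[100:250,190:380]
cv2.imwrite("pics/s14.png",cv2.convertScaleAbs(cv2.resize(b,None,fx=4,fy=4,interpolation=cv2.INTER_CUBIC),alpha=1.7,beta=20))
E
```

```text
12.8 [0.55503261 0.04230392 0.13707891] [ 0.31660323 -1.2705751   2.5795119 ]
base 0.01248566617440288 -0.0008074573442989249
```

View pics/s14.png

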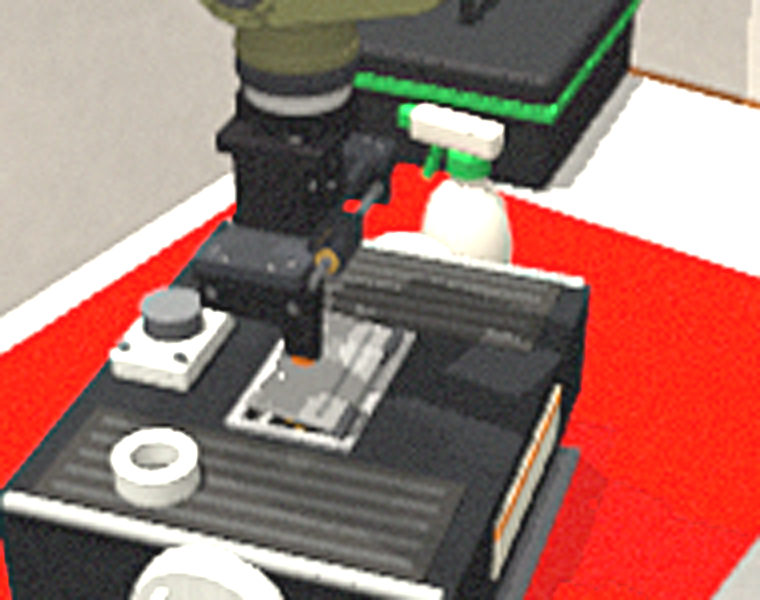

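Flap is nearly shut under the finger. Press on down to the stop.

arm_command(
  motion=[
    {"claw":0,"dp":[0,0,3],"roll":0},
    {"claw":0,"dp":[0,0,3],"roll":0},
    {"claw":0,"dp":[0,0,1.5],"roll":0},
    {"claw":0,"dp":[0,0,0],"roll":0},
  ],
)

```text
time: 13.25
position: [0.5548, 0.0427, 0.1298]
eef_rot: [0.991, 0.134, 0.001, -0.0]
ft_force: [4.5, 0.8, 5.1]
grip_width: 0.007
```

arm_command(
  motion=[
    {"claw":0,"dp":[0,0,1.5],"roll":0},
    {"claw":0,"dp":[0,0,0],"roll":0},
  ],
)

```text
time: 13.45
position: [0.5548, 0.0427, 0.1285]
eef_rot: [0.991, 0.134, 0.001, 0.0]
ft_force: [3.7, 0.2, 4.9]
grip_width: 0.007
```

arm_command(
  motion=[
    {"claw":0,"dp":[0,0,1.5],"roll":0},
    {"claw":0,"dp":[0,0,0],"roll":0},
  ],
)

```text
time: 13.65
position: [0.5548, 0.0426, 0.1273]
eef_rot: [0.991, 0.134, 0.001, 0.0]
ft_force: [2.7, -0.7, 7.0]
grip_width: 0.006
```

arm_command(
  motion=[
    {"claw":0,"dp":[0,0,1.5],"roll":0},
    {"claw":0,"dp":[0,0,0],"roll":0},
  ],
)

```text
time: 13.85
position: [0.5549, 0.0427, 0.1268]
eef_rot: [0.991, 0.134, 0.001, 0.0]
ft_force: [1.3, 0.4, 9.4]
grip_width: 0.001
```

arm_command(
  motion=[
    {"claw":0,"dp":[0,0,1],"roll":0},
    {"claw":0,"dp":[0,0,0],"roll":0},
  ],
)

```text
time: 14.05
position: [0.5549, 0.0427, 0.1265]
eef_rot: [0.991, 0.134, 0.001, 0.0]
ft_force: [-0.0, 0.3, 12.7]
grip_width: 0.008
```

arm_command(
  motion=[
    {"claw":0,"dp":[0,0,-10],"roll":0},
    {"claw":0,"dp":[0,0,-30],"roll":0},
    {"claw":0,"dp":[0,0,-40],"roll":0},
    {"claw":0,"dp":[0,0,-40],"roll":0},
    {"claw":0,"dp":[0,0,0],"roll":0},
    {"claw":0,"dp":[0,0,0],"roll":0},
    {"claw":0,"dp":[0,0,0],"roll":0},
  ],
)

```text
time: 14.75
position: [0.5522, 0.0426, 0.2412]
eef_rot: [0.991, 0.134, -0.002, -0.0]
ft_force: [0.3, 0.3, -0.6]
grip_width: 0.003
```

```bash
python3 - <<'E'
from h import *
import cv2
s=env.get_state();print(s['time'],s['position'],s['ft_force'])
cv2.imwrite("pics/w15.png",imaging.capture('wrist'))
cv2.imwrite("pics/s15.png",imaging.capture('side'))
E
```

```text
14.75 [0.55224595 0.04264673 0.24115786] [ 0.33691897  0.33958525 -0.58932588]
```

View pics/w15.png

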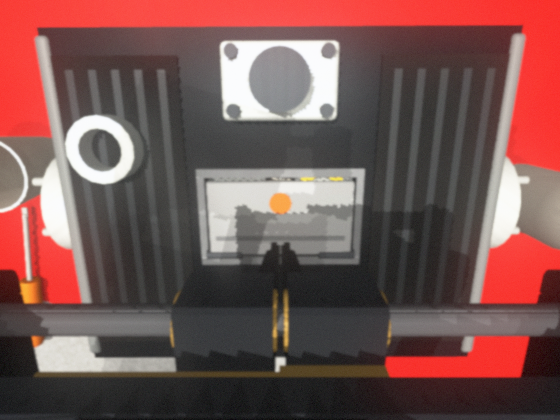

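View pics/s15.png

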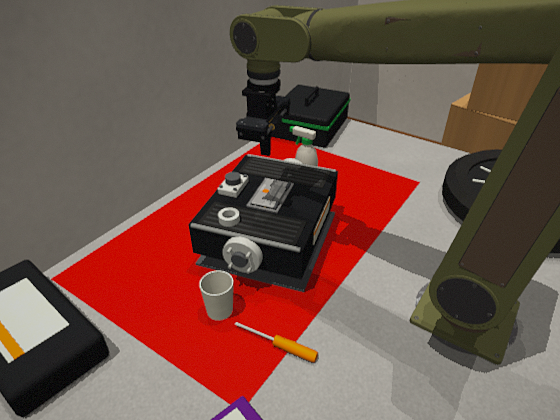

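arm_command(
  motion=[
    {"claw":0,"dp":[0,0,-20],"roll":0},
    {"claw":0,"dp":[0,0,0],"roll":0},
    {"claw":0,"dp":[0,0,0],"roll":0},
    {"claw":0,"dp":[0,0,0],"roll":0},
    {"claw":0,"dp":[0,0,0],"roll":0},
  ],
)

```text
time: 15.35
position: [0.5533, 0.0425, 0.2624]
eef_rot: [0.991, 0.134, -0.001, -0.0]
ft_force: [0.1, 0.4, -0.6]
grip_width: 0.004
```

```bash
python3 - <<'E'
from h import *
from station import ticket
import cv2
cv2.imwrite("pics/w16.png",imaging.capture('wrist')[150:300,170:390])
print(env.get_state()['ft_force'])
print(ticket.close_job())
E
```

```text
[ 0.04692038 -0.80134404  0.16035088]
the job is handed in; nothing more can be done
None
```

View pics/w16.png

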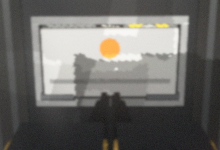

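The job is handed in at about 15.4 s. The flap was pressed open, the red breaker pushed to its stop, and the flap pushed shut from outside until it latched.

**Flap opening:** I pressed the orange mark with the shut fingers until the stop, at about 10 N. It swung fully open in the pictures.

**Breaker:** It moved to a firm stop at about 13 N. The wrist picture afterwards shows it in, with the flap still open.

**Flap closing:** I pushed it over from its outside and pressed to its stop at about 13 N. After the arm lifted clear, pictures at 14.8 s and 15.4 s show it level and shut.

**Last checks:** At hand-in the wrist force was only noise. The spray bottle, cup, screwdriver and spacer look unmoved in the last full pictures; I judged that by eye and did not measure it.

**Disagreements:**
- **Finger tips:** The real tips sit about 29 mm above the reported TCP along the tool axis. The side camera and the contact height agreed on this, so I worked from contact force and pictures.
- **Side force at the breaker:** A sideways force of about 4.5 N appeared on first touching the button. I moved the tool back 2.5 mm and it went away.
- **Flap stop when closing:** The flap went about 4.6 mm down, where I expected about 3 mm. It still latched.

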